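# Unlatch and slide open the instrument case

## Robot

A 6-joint arm with a two-finger parallel gripper is mounted at the origin on a cart in front of the work surface, level with it; the furniture and walls round the work are solid. World frame = base frame: x ahead of the robot, y to its left, z up, the work surface at z = 0. Lengths are in mm, angles in rad, forces in N, time in s.
With the tool pointing down it reaches from about 275 to 850 mm from the base axis. Payload 5.2 kg.
Tool frame: the origin (TCP) lies midway between the tips of the shut fingers; the grasp point (between the pads) lies 19 mm behind it; z points along the fingers, y is the line along which they close (so a half turn about z gives the same grasp; the last joint's range is limited). The gripper opens to 85 mm and grips with 20 to 120 N. Pads are 22 mm wide; open, the fingers measure 114 mm over their backs; the gripper's body (76 mm by 85 mm) begins 54 mm behind the grasp point. The pads swing forward as they close: fully open they stand 13 mm farther back than shut.
Start: joints at [0.979, 0.259, 1.535, -0, 1.348, -0.203], TCP at [208.472, 508.964, 231.31] pointing down, gripper open.
Joint ranges: [-3.14, 3.14], [-0.91, 2.08], [0.19, 2.58], [-1.22, 4.36], [0.22, 2.71], [-3.12, 3.12]. Speed limits (rad/s): [2.57, 2.57, 3.14, 3.14, 3.14, 3.14].

## Interface

Orientations are given as a unit quaternion [x, y, z, w].
In Python, from rig import observe, camera, job_done gives the robot as it stands.
- The arm moves only by the shell command python3 -m handwheel 'ROWS'. ROWS is JSON, a list of rows, each a list of 7 numbers: the closure, from 0 (fully open) to 1 (shut), then the shift along the tool's x, y, z in mm, then the turn, a rotation vector about the tool's x, y, z in degrees. A call has 1 to 5 rows; each row shifts and turns the commanded pose from where the row before left it, along the tool's axes as they then stand; what a row does not reach is not made up. A row lasts 1/8 s, in which the tool goes at most 62.5 mm and 10.7 degrees, less where a joint would pass 70% of its speed; a pose out of reach is approached as far as the arm can. A call with a gripper value outside its range is refused whole. The fingers move at their own pace and stop on an object; the grip force is fixed at half the most. Time passes only in rows, so rows that do not move let the fingers close. It gives the time, the measured TCP pose, the force, the opening and the grip force at its end, in the units of the state.
- observe(): the state, without advancing time (a new reading comes with each control period).
- camera(name): name is "scene" or "side" or "wrist"; returns a dict with "img" (384x512x3 uint8, red, green, blue), "z_map" (384x512 float32, mm along the optical axis (not along the pixel's ray), 0 where there is no reading), "fovy" (degrees; the focal length in pixels is half the picture's height over the tangent of half this angle, whatever the lens; pixels are square), "cx", "cy" (the principal point, pixels), "T" (4x4, takes a point from camera to world coordinates). Camera axes: x right, y down, z forward; pixel columns grow to the right and rows downward; lengths in mm; the calibration is good to about 2 mm. A picture is of the moment at which its call begins.
- job_done(): hands the job in; it is judged then, once.
The state is a dict: "time": time; "q": joint angles; "joint_velocities": joint speeds; "effort": joint torques, N m; "tcp_pos": TCP position; "orientation": TCP orientation; "wrist_force": force on the tool from outside, world axes, zero at the start; "torque": the same for the moment, N m; "width": finger opening in mm; "gripper_force": force on a finger pad.
Only numpy, scipy, OpenCV 4.12 (cv2) and the standard library are available. Lean on these libraries where they do the work, as an engineer would, in place of code of your own. Each camera call takes 0.05 s, during which the arm holds its last target. There are 200 camera calls.

## Task

Open the longer of the two white sliding-cover cases so that the tweezers inside can be reached: press its release tab down and, keeping it pressed, slide the cover along its rails, away from the end the tab is at, until it is open all the way. Then let go, and leave the shorter case shut.

Things in the scene. Friction and masses are not known exactly. Their poses are not given: they have to be found in the camera images.
- long_trough (a point): Press surface of the longer case's grey release tab, mid floor of a trough 46 mm long (along the slide) and 50 wide, open at the sides, with ribs 6 mm high and thick at both ends: a closed gripper fits in it and pushes on the rib. 52 mm above the counter when up; moves with tab and cover. x: level, the way the cover slides open (from the tab to the far end of the case); z up.
- long_cover (a joint): How far the longer case's cover has slid open, m: 0 shut, 0.110 at its end stop, the cover then jutting past the far end. 1.5 N moves it once unlatched; it stays where left. The case is a fixed white box 210 mm long, 104 wide, cover top 44 mm above the counter, rails on both long sides; the tab's centre is 50 mm from one end.
- long_tab (a joint): How far the longer case's tab is pressed, m: 0 up, 0.008 at its stop; springs back (1.5 N to start, 3.5 N at 4 mm, 5.5 N at 8 mm). Ears by its leading rib butt on two lugs on the rails (centred 34 mm ahead of the trough point when shut, tops 53 mm high, 56 mm apart) and lock the cover; pressed over 4 mm they pass beneath, clear after 17 mm of sliding.
- short_cover (a joint): How far the shorter case's cover has slid open, m: 0 shut, 0.060 fully open. That case is like the other, with the same tab, width and height, but 140 mm long; it stays shut. One case stands to the left, the other to the right, either way round.
Things that resemble listed ones, but are neither listed nor needed, are in the scene too. Leave any purple look-alike of the part that bears short_cover alone.

How it is judged (in metres and radians):
On the way:
1. the longer case's cover slides past its catch with the tab held down (value of joint each of long_tab, long_cover above 0.003 m and value of joint long_cover below 0.017 m), for 0.02 s.
At the end, for the whole second after the job is handed in: The longer case's cover is open by more than 85 mm of its 110 mm and at rest, and the shorter case's cover is shut (open by less than 10 mm) (value of joint long_cover above 0.085 m and velocity of joint long_cover between -0.01 and 0.01 m/s and value of joint short_cover below 0.01 m); the robot touches nothing.
It fails at once if the shorter case's cover is slid open (10 mm or more) (value of joint short_cover above 0.01 m).
It also fails if it takes over 32 s, if anything falls off the work surface, if the arm or the gripper's body presses on something with over 40 N, if the wrist force passes 120 N, or if a joint passes its speed limit or range.

## Working session

There is one attempt and no reset: what is moved stays moved. The work goes in short steps, Python scripts to look and compute and a shell command to move; the robot and the scene stay as the last step left them, time stands still between calls to the robot, and variables do not carry over. Pictures are saved under pics/ and viewed, at most 10 in all, crops included, and the job is handed in when it is done.

```bash
mkdir -p pics; cat > h.py <<'E'
import numpy as np, cv2
from rig import observe, camera, job_done
def snap(n,f):
    c=camera(n); np.savez('pics/'+f+'.npz',**c); cv2.imwrite('pics/'+f+'.png',c['img'][:,:,::-1]); return c
def load(f): return np.load('pics/'+f+'.npz')
def pts(c):
    z=c['z_map']; f=192/np.tan(np.radians(c['fovy'])/2); v,u=np.mgrid[:384,:512]
    P=np.stack([(u-c['cx'])/f*z,(v-c['cy'])/f*z,z,np.ones_like(z)],-1)
    return (P@c['T'].T)[...,:3]
E
python3 - <<'E'
from h import *
a=snap('scene','s0');b=snap('side','d0')
cv2.imwrite('pics/both0.png',cv2.resize(np.hstack([a['img'],b['img']])[:,:,::-1],(800,300)))
print(a['T'],b['T'],observe())
E
```

```text
[[-4.92445199e-01 -3.99434421e-01  7.73272183e-01 -1.34279544e+02]
 [-8.70150682e-01  2.07253607e-01 -4.47083587e-01  4.22250114e+02]
 [ 1.83171245e-02 -8.93027483e-01 -4.49629177e-01  4.55473883e+02]
 [ 0.00000000e+00  0.00000000e+00  0.00000000e+00  1.00000000e+00]] [[ 9.77609707e-01 -1.26785442e-01  1.67942586e-01  3.65031788e+02]
 [-2.10250155e-01 -5.55876887e-01  8.04236134e-01 -9.15440614e+02]
 [-8.61003177e-03 -8.21539006e-01 -5.70087299e-01  7.30135879e+02]
 [ 0.00000000e+00  0.00000000e+00  0.00000000e+00  1.00000000e+00]] {'time': 0.1, 'q': array([ 9.79208206e-01,  2.59250595e-01,  1.53597476e+00,  2.96132538e-05,
        1.34799713e+00, -2.02811347e-01]), 'joint_velocities': array([ 0.00011098, -0.00074517, -0.00288787,  0.00086548,  0.00035201,
        0.00104458]), 'effort': array([ 3.66731314e-03, -4.46964562e+01, -2.91250044e+01, -3.28866863e-04,
        6.16750040e-03,  3.77049832e-05]), 'tcp_pos': array([208.18751644, 508.56685341, 230.56788605]), 'orientation': array([ 1.93169635e-01,  9.81165036e-01, -7.45885432e-04, -3.28553070e-04]), 'wrist_force': array([ 0.42522757,  0.08498367, -0.3373672 ]), 'torque': array([-0.04922424,  0.00604798,  0.00810257]), 'gripper_force': 0.0, 'width': 85.42587950457688}
```

View pics/s0.png

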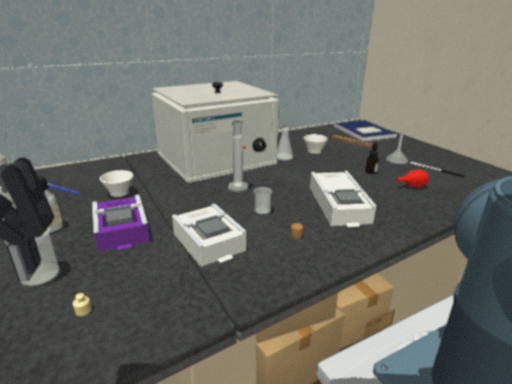

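Candidates: a white case at (209,234), a white case at (342,198) and a purple look-alike at (120,222). The right white one looks longer. I'll measure it and confirm in a crop.

```bash
python3 - <<'E'
from h import *
c=load('s0');im=c['img'];P=pts(c)
L=cv2.resize(im[140:270,160:290],(400,400),interpolation=3);R=cv2.resize(im[150:250,295:395],(400,400),interpolation=3)
cv2.imwrite('pics/crop0.png',np.hstack([L,R])[:,:,::-1])
for f in ('s0','d0'):
  c=load(f);P=pts(c)
  m=(P[...,2]>40)&(P[...,2]<47)&(c['z_map']>0)&(c['img'].min(-1)>140)
  n,l,st,ce=cv2.connectedComponentsWithStats(m.astype(np.uint8))
  for i in range(1,n):
    if st[i,4]>150:
      q=P[l==i]; r=cv2.minAreaRect(q[:,:2].astype(np.float32)); print(f,ce[i],st[i,4],r,cv2.boxPoints(r).round().tolist())
E
```

```text
s0 [335.41428571 180.5877551 ] 490 ((560.0117797851562, -209.07810974121094), (86.1419448852539, 123.01202392578125), 66.9932632446289) [[487.0, -225.0], [600.0, -273.0], [633.0, -193.0], [520.0, -145.0]]
s0 [353.47936508 204.57460317] 315 ((458.5950622558594, -163.2832489013672), (102.91191101074219, 84.71548461914062), 67.35911560058594) [[400.0, -194.0], [478.0, -227.0], [517.0, -132.0], [439.0, -99.0]]
s0 [197.93659942 214.28530259] 347 ((558.4341430664062, 178.83792114257812), (50.66592788696289, 85.11015319824219), 4.47161865234375) [[530.0, 219.0], [536.0, 134.0], [587.0, 138.0], [580.0, 223.0]]
s0 [215.77009346 234.74392523] 535 ((508.8302001953125, 180.41201782226562), (137.090576171875, 100.2699203491211), 3.742934465408325) [[437.0, 226.0], [444.0, 126.0], [581.0, 135.0], [574.0, 235.0]]
d0 [204.30769231  97.62393162] 234 ((493.7003173828125, 908.727783203125), (169.0712127685547, 176.75588989257812), 12.048699378967285) [[393.0, 978.0], [429.0, 805.0], [595.0, 840.0], [558.0, 1013.0]]
d0 [232.7827051  176.15077605] 451 ((511.7894287109375, 173.67153930664062), (140.61151123046875, 111.14775848388672), 2.8904004096984863) [[439.0, 226.0], [444.0, 115.0], [585.0, 122.0], [579.0, 233.0]]
d0 [262.97469099 251.41907004] 1699 ((518.3075561523438, -192.04061889648438), (108.10155487060547, 210.253173828125), 67.75271606445312) [[401.0, -202.0], [595.0, -282.0], [636.0, -182.0], [441.0, -102.0]]
d0 [429.90909091 276.27272727] 165 ((887.57275390625, -376.23529052734375), (63.09385299682617, 79.579345703125), 43.89570999145508) [[837.0, -369.0], [892.0, -427.0], [938.0, -383.0], [883.0, -326.0]]
```

View pics/crop0.png

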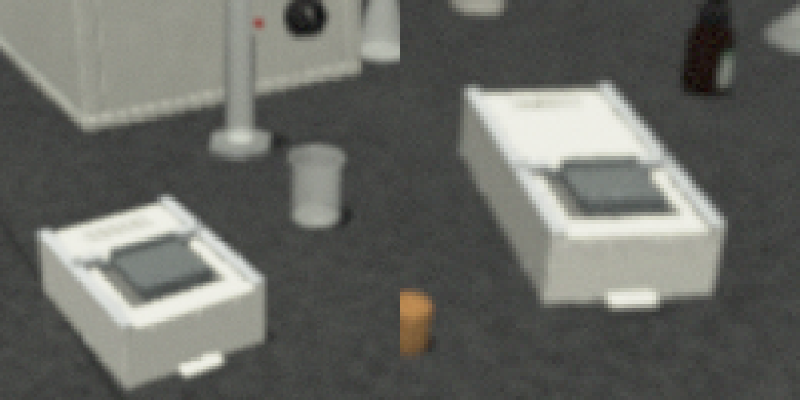

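View pics/d0.png

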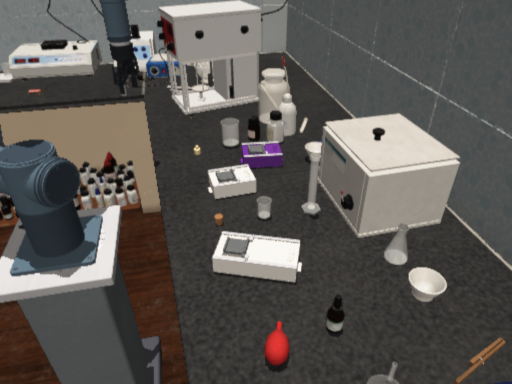

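The side view shows the long white case at (257,257), 210 mm long, with its tab toward the robot. The short white case is at (232,181) and the purple one at (262,153). The crop confirms the right white case is the longer one. Next I'll locate its tab and work out the travel.

```bash
cat > t.py <<'E'
from h import *
def tab(f):
  c=load(f);P=pts(c)
  d=np.hypot(P[...,0]-467,P[...,1]+171)
  m=(d<55)&(P[...,2]>45)&(P[...,2]<66)&(c['img'].max(-1)<140)
  q=P[m].astype(np.float32)
  r=cv2.minAreaRect(q[:,:2]);print(f,len(q),r,np.percentile(q[:,2],[5,25,50,75,95]).round(1))
if __name__=='__main__':
  tab('s0');tab('d0')
  from scipy.spatial.transform import Rotation as R
  o=observe();M=R.from_quat(o['orientation']).as_matrix();print(M.round(3));print(M.T@(np.array([467,-171,130])-o['tcp_pos']))
E
python3 t.py
```

```text
Traceback (most recent call last):
  File "t.py", line 9, in <module>
    tab('s0');tab('d0')
    ~~~^^^^^^
  File "t.py", line 7, in tab
    r=cv2.minAreaRect(q[:,:2]);print(f,len(q),r,np.percentile(q[:,2],[5,25,50,75,95]).round(1))
cv2.error: OpenCV(4.12.0) /io/opencv/modules/imgproc/src/convhull.cpp:143: error: (-215:Assertion failed) total >= 0 && (depth == CV_32F || depth == CV_32S) in function 'convexHull'
```

```bash
python3 -m handwheel '[[1,-30,-32,0,0,0,0],[1,-36,-38,0,0,0,0],[1,-36,-38,0,0,0,0],[1,-36,-38,0,0,0,0],[1,-36,-38,0,0,0,0]]'
```

```text
time: 0.72
tcp_pos: [299.8, 271.1, 231.1]
orientation: [0.193, 0.981, -0.0, -0.0]
wrist_force: [0.6, 0.7, 1.1]
width: 0.0
gripper_force: 0.0
```

```bash
sed -i 's/q\[:,:2\])/np.ascontiguousarray(q[:,:2]))/' t.py; python3 t.py
```

```text
s0 297 ((466.2211608886719, -164.07762145996094), (61.42066955566406, 58.12934875488281), 67.39424896240234) [47.7 52.3 53.5 54.7 58.7]
d0 336 ((466.9854736328125, -173.93858337402344), (62.01842498779297, 57.56550979614258), 67.94940948486328) [47.1 49.1 50.2 51.6 56. ]
[[-0.926  0.379 -0.   ]
 [ 0.379  0.926 -0.   ]
 [-0.    -0.    -1.   ]]
[-322.10582763 -345.93418765  101.17752266]
```

```bash
python3 -m handwheel '[[1,-36,-38,0,0,0,0],[1,-36,-38,0,0,0,0],[1,-36,-38,0,0,0,0],[1,-36,-38,0,0,0,0],[1,-36,-38,0,0,0,0]]'
```

```text
time: 1.35
tcp_pos: [394.4, 27.0, 231.2]
orientation: [0.193, 0.981, 0.0, 0.0]
wrist_force: [0.8, 0.7, 0.2]
width: -0.1
gripper_force: 0.0
```

```bash
python3 -m handwheel '[[1,-36,-38,10,0,0,0],[1,-36,-39,15,0,0,0],[1,-36,-39,25,0,0,0],[1,-34,-39,25,0,0,0],[1,0,0,0,0,0,0]]'; python3 - <<'E'
from h import *
snap('wrist','w1');snap('side','d1');snap('scene','s1');print(observe()['tcp_pos'])
a=load('d1')['img'][180:320,180:340];b=load('w1')['img']
cv2.imwrite('pics/v1.png',np.hstack([cv2.resize(b,(400,300)),cv2.resize(a,(343,300))])[:,:,::-1])
E
```

```text
time: 1.98
tcp_pos: [466.4, -171.1, 153.7]
orientation: [0.195, 0.981, 0.0, -0.002]
wrist_force: [-1.0, 0.6, 0.0]
width: 0.1
gripper_force: 0.0
[ 466.45591548 -167.89661613  156.20424612]
```

View pics/v1.png

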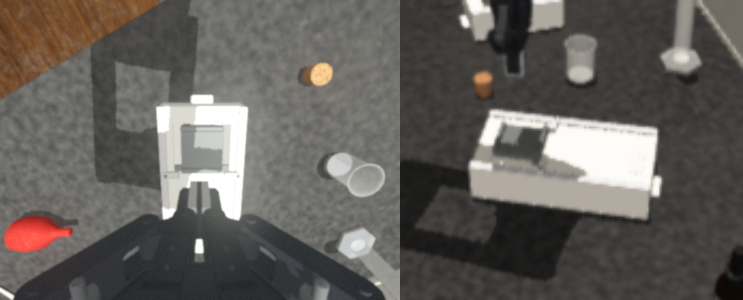

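The wrist view shows the trough at about (260,188) full-res, with the fingers behind it because of perspective. I'll enlarge that area to read its corners.

```bash
python3 - <<'E'
from h import *
a=load('w1')['img'][120:240,190:330]
cv2.imwrite('pics/v2.png',cv2.resize(a,(700,600),interpolation=2)[:,:,::-1])
E
```

```text
(no output)
```

View pics/v2.png

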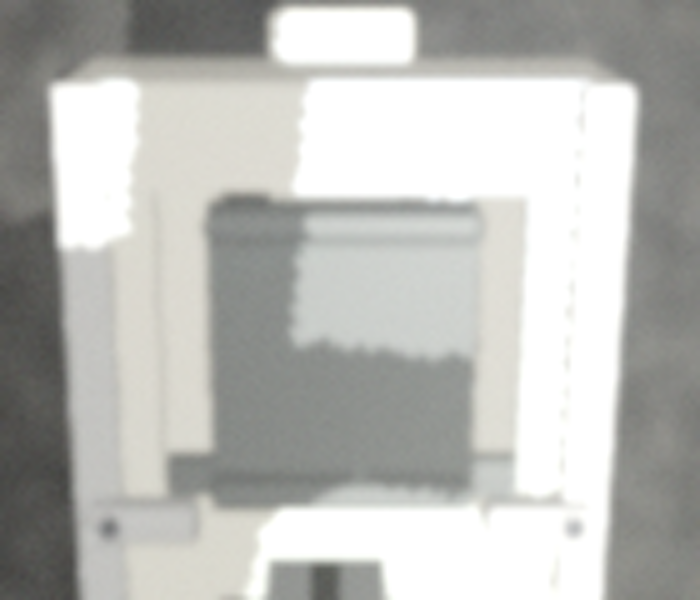

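```bash
python3 - <<'E'
from h import *
c=load('w1');f=192/np.tan(np.radians(c['fovy'])/2);T=c['T']
def w(x,y,z):
    u,v=190+(x+.5)/5-.5,120+(y+.5)/5-.5
    r=T[:3,:3]@[(u-c['cx'])/f,(v-c['cy'])/f,1];o=T[:3,3];return o+r*(z-o[2])/r[2]
s=np.array([.926,-.379]);n=np.array([.379,.926])
for nm,p in dict(rearL=(210,205,58),rearR=(482,205,58),rinL=(210,235,58),rinR=(480,235,58),frontL=(215,472,58),frontR=(470,472,58),floorL=(213,350,52),floorR=(473,350,52),lugL=(155,520,53),lugR=(530,520,53),capL=(52,85,44),capR=(637,85,44)).items():
    q=w(*p); print(nm,q.round(1),'s',(q[:2]@s).round(1),'n',(q[:2]@n).round(1))
t=observe()['tcp_pos'];print(t,t[:2]@s,t[:2]@n,T[:3,3])
E
```

```text
rearL [ 430.6 -178.5   58. ] s 466.4 n -2.1
rearR [ 448.9 -134.3   58. ] s 466.6 n 45.8
rinL [ 435.5 -180.7   58. ] s 471.8 n -2.3
rinR [ 453.8 -136.5   58. ] s 472.0 n 45.6
frontL [ 477.4 -198.4   58. ] s 517.3 n -2.7
frontR [ 495.7 -154.2   58. ] s 517.5 n 45.1
floorL [ 456.9 -190.2   52. ] s 495.1 n -2.9
floorR [ 475.5 -145.3   52. ] s 495.3 n 45.7
lugL [ 483.9 -214.4   53. ] s 529.4 n -15.1
lugR [ 511.8 -147.3   53. ] s 529.7 n 57.6
capL [ 401.6 -198.3   44. ] s 447.0 n -31.4
capR [ 442.3 -100.1   44. ] s 447.5 n 74.9
[ 466.45591548 -167.89661613  156.20424612] 495.5709952481227 21.314525433017383 [ 392.14327906 -140.61620816  297.30265425]
```

```bash
python3 -m handwheel '[[1,0,0,20,0,0,0],[1,0,0,25,0,0,0],[1,0,0,25,0,0,0],[1,0,0,15,0,0,0],[1,0,0,0,0,0,0]]'; python3 - <<'E'
from h import *
o=observe();t=o['tcp_pos'];print(t,t[:2]@[.926,-.379],t[:2]@[.379,.926],o['wrist_force'])
E
```

```text
time: 2.75
tcp_pos: [466.4, -167.5, 71.1]
orientation: [0.193, 0.981, 0.0, -0.001]
wrist_force: [0.0, 0.1, 0.4]
width: -0.2
gripper_force: 0.0
[ 466.44929826 -167.45656842   71.10609261] 495.3980896189027 21.719501678550245 [0.03147342 0.10219283 0.40783127]
```

```bash
python3 -m handwheel '[[1,0,0,12,0,0,0],[1,0,0,6,0,0,0],[1,0,0,4,0,0,0],[1,0,0,2,0,0,0],[1,0,0,0,0,0,0]]'
```

```text
time: 3.38
tcp_pos: [467.0, -168.6, 47.5]
orientation: [0.193, 0.981, 0.0, 0.0]
wrist_force: [-0.5, 1.5, 2.5]
width: 0.4
gripper_force: 1.7
```

```bash
python3 -m handwheel '[[1,0,0,2,0,0,0],[1,0,0,1.5,0,0,0],[1,0,0,0,0,0,0],[1,0,0,0,0,0,0]]'
```

```text
time: 3.88
tcp_pos: [467.2, -168.7, 44.0]
orientation: [0.193, 0.981, -0.0, 0.0]
wrist_force: [-1.2, 1.2, 5.1]
width: -0.2
gripper_force: 2.7
```

```bash
python3 -m handwheel '[[1,-5,0,0,0,0,0],[1,-5,0,0,0,0,0],[1,-4,0,0,0,0,0],[1,-4,0,0,0,0,0],[1,-4,0,0,0,0,0]]'; python3 - <<'E'
from h import *
o=observe();t=o['tcp_pos'];print(t,t[:2]@[.926,-.379],t[:2]@[.379,.926],o['wrist_force'])
E
```

```text
time: 4.5
tcp_pos: [487.5, -177.1, 44.1]
orientation: [0.193, 0.981, -0.0, 0.0]
wrist_force: [-1.4, 1.3, 5.8]
width: 0.0
gripper_force: 2.9
[ 487.46352262 -177.0702377    44.0550631 ] 518.5008420350356 20.781634962770116 [-1.386275    1.29579508  5.78413801]
```

```bash
python3 -m handwheel '[[1,-5,0,0,0,0,0],[1,-6,0,0,0,0,0],[1,-8,0,0,0,0,0],[1,-10,0,0,0,0,0],[1,-10,0,0,0,0,0]]'; python3 -m handwheel '[[1,-10,0,0,0,0,0],[1,-10,0,0,0,0,0],[1,-10,0,0,0,0,0],[1,-8,0,0,0,0,0],[1,-6,0,0,0,0,0]]'; python3 - <<'E'
from h import *
o=observe();t=o['tcp_pos'];print(t,t[:2]@[.926,-.379],t[:2]@[.379,.926],o['wrist_force'])
snap('side','d2')
E
```

```text
time: 5.12
tcp_pos: [523.5, -192.0, 44.0]
orientation: [0.193, 0.981, -0.0, -0.0]
wrist_force: [-2.3, 0.3, 5.6]
width: 0.2
gripper_force: 2.9
time: 5.75
tcp_pos: [564.4, -209.0, 44.1]
orientation: [0.193, 0.981, -0.0, 0.0]
wrist_force: [-2.6, 0.1, 6.0]
width: -0.2
gripper_force: 2.9
[ 564.37686434 -209.02930307   44.06966388] 601.8350822455808 20.337696942277727 [-2.56719441  0.14588764  6.01364615]
```

```bash
python3 -m handwheel '[[1,-4,0,0,0,0,0],[1,-4,0,0,0,0,0],[1,-3,0,0,0,0,0],[1,-2,0,0,0,0,0],[1,0,0,0,0,0,0]]'; python3 - <<'E'
from h import *
o=observe();t=o['tcp_pos'];print(t,t[:2]@[.926,-.379],o['wrist_force'])
E
```

```text
time: 6.42
tcp_pos: [574.1, -212.6, 44.0]
orientation: [0.193, 0.981, 0.0, -0.002]
wrist_force: [-8.4, 3.2, 10.7]
width: 0.4
gripper_force: 5.2
[ 574.13063073 -212.62420594   43.96152536] 612.229538104698 [-8.36953113  3.15404356 10.68762871]
```

Force rose to about 9 N, so the cover is at its end stop. I'll back off the rib and lift.

```bash
python3 -m handwheel '[[1,6,0,-2,0,0,0],[1,6,0,-4,0,0,0],[1,0,0,-15,0,0,0],[1,0,0,-40,0,0,0],[1,0,0,-50,0,0,0]]'; python3 -m handwheel '[[1,40,0,-20,0,0,0],[1,45,0,0,0,0,0],[1,45,0,0,0,0,0],[1,0,0,0,0,0,0],[1,0,0,0,0,0,0]]'; python3 - <<'E'
from h import *
a=snap('side','d3')['img'];b=snap('wrist','w3')['img']
cv2.imwrite('pics/v3.png',np.hstack([cv2.resize(b,(400,300)),cv2.resize(a[130:320,170:350],(340,300))])[:,:,::-1])
o=observe();print(o['tcp_pos'],o['wrist_force'],o['joint_velocities'])
E
```

```text
time: 7.05
tcp_pos: [563.8, -208.3, 155.1]
orientation: [0.193, 0.981, 0.0, -0.002]
wrist_force: [0.8, 1.1, 0.8]
width: 0.1
gripper_force: 0.0
time: 7.68
tcp_pos: [445.3, -160.0, 175.6]
orientation: [0.193, 0.981, -0.0, 0.001]
wrist_force: [0.9, -0.2, 0.7]
width: 0.2
gripper_force: 0.0
[ 445.73863985 -160.18680625  175.19847849] [-0.0653225  -0.15976174  0.44865956] [ 0.00124993  0.00927294  0.0002901   0.00014212 -0.00163393 -0.00057414]
```

View pics/v3.png

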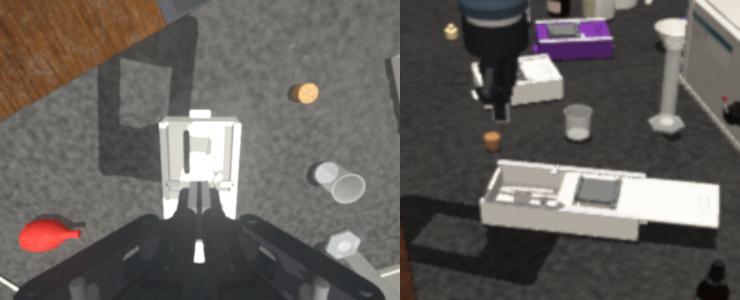

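The picture shows the long case's cover fully open, jutting to (715,200), with the tweezers exposed at (530,195). The short case at (515,80) is still shut and the gripper is clear.

```bash
python3 -c "
from rig import job_done
print(job_done())"
```

```text
the job is handed in; nothing more can be done
None
```

The longer case's cover is slid open to its end stop with the tweezers exposed, the shorter case is still shut, the gripper is clear, and the job was handed in at about 8 s; no verdict was returned.

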